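# Flip open the tablet caddy by the sink

## Task

Using only pushes of the fingertips, first slide the low round metal tin sideways along the counter until it is completely clear of the front of the larger tablet caddy. Then push the larger caddy's lid up by its front lip and over past upright, so that it falls back and stays open by itself. Do not pick up or tip over anything, keep the caddy where it stands, and leave the smaller caddy shut and everything else in its place.

Things in the scene. Friction and masses are not known exactly. Their poses are not given: they have to be found in the camera images.
- caddy: The larger caddy: a heavy (about 2 kg) loose white open-topped box with a hinged dark steel lid, washing tablets within; 130 mm deep (x), 170 mm wide (y), 85 mm high, walls 5 mm. Origin: centre of its underside. Its own -x side is the front, roughly facing the robot; the hinge is at the rear, along its own y.
- caddy_lid (a joint): Lid of the larger caddy, rad: 0 shut (level), grows as it opens; 1.57 upright; a stop holds it at 1.95, leaning backwards. The hinge is almost free, with no spring: the lid (about 220 g) falls shut before upright and falls open beyond it; about 1 N at the lip lifts it. It is shut at the start.
- caddy_hinge (a point): Point on the lid's hinge axis, middle of the caddy's rear top edge: 65 mm behind its centre, 85 mm up. The axis runs along the caddy's own y. The lid is a flat plate 4 mm thick, 132 x 172 mm, from the hinge forward to the caddy's front face.
- caddy_lip (a point): Middle of the outer end of the lid's lip: a tongue 70 mm wide, 36 long, 4 thick, jutting from the lid's front edge and sloping up 29 degrees. Shut, its end is 32 mm out from the front face, 103 mm above the counter (root 86), with free space below. Push it from beneath, fingers leaning 20 to 40 degrees, tips towards the caddy; a vertical finger slides past. It moves on a 163 mm radius about the hinge.
- tin: Low round dark steel tin, 70 mm across, 38 mm high, about 160 g, loose, standing in front of the larger caddy, its centre 100 to 110 mm out from the caddy's front face. Origin: centre of its underside.
- small_caddy: The smaller caddy, same make, 90 mm deep, 110 mm wide, 75 mm high, loose, about 1.3 kg. Origin: centre of its underside. To be left shut.
- small_caddy_lid (a joint): Lid of the smaller caddy, rad: 0 shut.
- brush: Bystander: wooden scrubbing brush about 140 mm long lying along x; origin under its middle
- yellow_bottle: Bystander: yellow bottle, 68 mm across, 210 mm tall, loose; origin centre of its underside
- clear_bottle: Bystander: clear bottle, 70 mm across, 220 mm tall, loose; origin centre of its underside
- mug: Bystander: white mug, 80 mm across, 90 mm tall, loose; origin centre of its underside
- jar: Bystander: glass jar with steel cap, 72 mm across, 100 mm tall, loose; origin centre of its underside
- soap_dish: Bystander: white dish 110 x 140 mm with a bar of soap, 44 mm tall, loose; origin centre of its underside
Not all that is in view belongs to the job. What is shaped like the tin but green is not meant.

How it is judged:
By the outcome, as a careful person would: the job done as asked, in the order asked, and still so for the second after the job is handed in, with the robot touching nothing.
It also fails if it takes over 58 s, if anything falls off the work surface, if the arm or the gripper's body presses on something with over 40 N, if the wrist force passes 120 N, or if a joint passes its speed limit or range.

## Robot

A 6-joint arm with a two-finger parallel gripper is mounted at the origin on the work surface. World frame = base frame: x ahead of the robot, y to its left, z up, the work surface at z = 0. Lengths are in mm, angles in rad, forces in N, time in s.
With the tool pointing down it reaches from about 350 to 875 mm from the base axis. Payload 4.2 kg.
Tool frame: the origin (TCP) lies between the finger pads; the fingertips stand 14 mm ahead of it and the grasp point (between the pads) lies 5 mm behind it; y points along the fingers, x is the direction in which the jaws open and shut, and the axes are right-handed (so a half turn about y gives the same grasp; the last joint's range is limited). The gripper opens to 85 mm and grips with 20 to 120 N. Pads are 22 mm wide; open, the fingers measure 114 mm over their backs; the gripper's body (76 mm by 85 mm) begins 54 mm behind the grasp point. The pads swing forward as they close: fully open they stand 13 mm farther back than shut.
Start: joints at [1.6, 0.385, 0.008, 0, -1.194, -0.259], TCP at [142.333, 608.556, 245.312] pointing down, gripper open.
Joint ranges: [-3.14, 3.14], [-1.21, 2.06], [-1.07, 1.41], [-3.16, 2.05], [-2.99, -0.16], [-3.1, 3.1]. Speed limits (rad/s): [2.79, 2.79, 3.14, 3.14, 3.14, 3.14].

## Interface

Orientations are given as a 3x3 rotation matrix whose columns are the frame's x, y, z axes.
In Python, from station import robot, cams gives the robot as it stands. The module is installed in compiled form; this text tells all that it offers.
- The arm moves only by the tool apply_moves, never from a script. Its argument "commands" is a list of rows, each an object with "xyz": the shift along the world's x, y, z in m, a list of three; "angular": the turn, a rotation vector about the world's x, y, z in rad, a list of three; "gripper": the finger opening in m, from 0 to 0.0854. A call has exactly 8 rows; each row is the pose to reach, as a shift and turn from the pose commanded when the call began; what a row does not reach only later rows make up. A row lasts 1/8 s, in which the tool goes at most 62.5 mm and 10.7 degrees, less where a joint would pass 70% of its speed; a pose out of reach is approached as far as the arm can. A call with a gripper value outside its range is refused whole. The fingers move at their own pace and stop on an object; "squeeze" is the grip in N (left out, the last holds). Time passes only in rows, so rows that repeat a pose let the fingers close, or fill a call up. It gives the time, the measured TCP pose, the force and the opening at its end, in the units of the state.
- robot.observe(): the state, without advancing time (a new reading comes with each control period).
- cams.read_camera(name): name is "scene" or "top"; returns a dict with "frame" (420x560x3 uint8, blue, green, red), "mtx" (3x3 intrinsics, pixels), "D" ([k1, k2, p1, p2, k3] as OpenCV has them; the pictures are not rectified), "R" (3x3) and "t" (3): a world point X has camera coordinates R X + t. Camera axes: x right, y down, z forward; pixel columns grow to the right and rows downward; lengths in mm; the calibration is good to about 2 mm. A picture is of the moment at which its call begins. There is no depth.
- robot.hand_in(): hands the job in, once; it reports no verdict.
The state is a dict: "clock": time; "qpos": joint angles; "joint_vel": joint speeds; "effort": joint torques, N m; "eef_pos": TCP position; "ee_rot": TCP orientation; "contact_force": force on the tool from outside, world axes, zero at the start; "ft_torque": the same for the moment, N m; "finger_gap": finger opening in mm.
Only numpy, scipy, OpenCV 4.12 (cv2) and the standard library are available. Lean on these libraries where they do the work, as an engineer would, in place of code of your own. Each camera call takes 0.05 s, during which the arm holds its last target. There are 200 camera calls.

## Working session

There is one attempt and no reset: what is moved stays moved. The work goes in short steps, Python scripts to look and compute and a tool call to move; the robot and the scene stay as the last step left them, time stands still between calls to the robot, and variables do not carry over. Pictures are saved under pics/ and viewed, about 8 in all and at most 12, crops included, and the job is handed in when it is done.

Besides the shell and the picture viewer there is one more tool, called after "Request:" as name(argument=value, ...), one argument or row to a line, values as JSON. apply_moves: Moves the arm, as the interface text tells. Its arguments: {"type":"object","properties":{"commands":{"type":"array","items":{"type":"object","properties":{"xyz":{"type":"array","items":{"type":"number"}},"angular":{"type":"array","items":{"type":"number"}},"gripper":{"type":"number"}}}},"squeeze":{"type":"number"}},"required":["commands"]}

```bash
mkdir -p pics; cat > h.py <<'E'
import numpy as np, cv2
from station import robot, cams
def shot(n,f=None):
    c=cams.read_camera(n)
    if f: cv2.imwrite('pics/'+f,c['frame'])
    return c
def ray(c,px,z):
    p=cv2.undistortPoints(np.array([[px]],float),np.array(c['mtx']),np.array(c['D']))[0,0]
    R=np.array(c['R']);t=np.array(c['t']).ravel()
    o=-R.T@t; d=R.T@np.array([p[0],p[1],1]); return o+d*(z-o[2])/d[2]
def proj(c,X):
    R=np.array(c['R']);t=np.array(c['t'],float).ravel()
    return cv2.projectPoints(np.array(X,float).reshape(-1,3),cv2.Rodrigues(R)[0],t,np.array(c['mtx']),np.array(c['D']))[0][:,0]
E
python3 - <<'E'
from h import *
a=shot('top','top0.png');b=shot('scene','scene0.png')
for c in(a,b): print(-np.array(c['R']).T@np.array(c['t']).ravel(),np.array(c['R'])[2],c['mtx'][0][0])
s=robot.observe();print(s)
E
```

```text
[ 259.32920614    2.80412055 1586.77215239] [ 1.93342673e-01  4.57766286e-04 -9.81131185e-01] 495.8514928989014
[1111.21398038  358.57389479 1209.66313396] [-0.43911581 -0.25936567 -0.86017833] 495.84145843588124
{'clock': 0.1, 'qpos': array([ 1.59960024e+00,  3.85473674e-01,  6.77100389e-03, -3.98206151e-04,
       -1.19402312e+00, -2.58611746e-01]), 'joint_vel': array([ 0.00105012, -0.00403364,  0.00080844,  0.00184816, -0.0004709 ,
        0.00038303]), 'effort': array([-1.60452928e-04, -3.93318415e+01,  1.88930869e+01,  4.19785157e+00,
       -2.54712308e-03,  4.71419511e-06]), 'eef_pos': array([142.24091584, 608.09257281, 244.34336278]), 'ee_rot': array([[-2.27933103e-01, -3.14553550e-04,  9.73676744e-01],
       [-9.73674822e-01, -1.93929494e-03, -2.27933279e-01],
       [ 1.95994361e-03, -9.99998070e-01,  1.35756641e-04]]), 'contact_force': array([-0.32997317, -0.01000637, -0.30149384]), 'ft_torque': array([0.01431128, 0.01803094, 0.01749606]), 'finger_gap': 85.27591628951022}
```

View pics/top0.png

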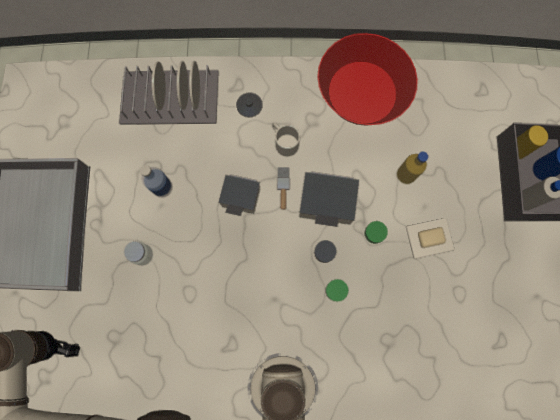

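View pics/scene0.png

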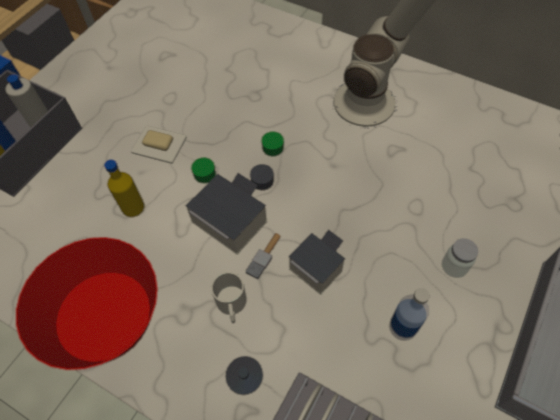

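Top view: the large caddy is at (330,198) with its lip at (326,221), the small caddy at (240,195). Tin candidates are dark at (325,251), green at (376,232) and (337,290), and a dark pan lid at (249,104). The dark one at (325,251) matches, since it stands in front of the large caddy. I'll measure and check with a crop.

```bash
python3 - <<'E'
from h import *
a=shot('top');b=shot('scene')
def comps(c,kind,box):
    h=cv2.cvtColor(c['frame'],cv2.COLOR_BGR2HSV)
    m=(h[...,2]<90)&(h[...,1]<110) if kind=='dark' else (h[...,0]>45)&(h[...,0]<80)&(h[...,1]>120)
    m=m.astype(np.uint8)*255
    M=np.zeros_like(m);x0,y0,x1,y1=box;M[y0:y1,x0:x1]=m[y0:y1,x0:x1]
    return [k for k in cv2.findContours(M,cv2.RETR_EXTERNAL,cv2.CHAIN_APPROX_NONE)[0] if cv2.contourArea(k)>60]
for n,c,bx in(('top',a,(205,160,400,310)),('scene',b,(170,120,350,295))):
  for kind in('dark','green'):
    for k in comps(c,kind,bx):
        e=cv2.minAreaRect(k); ar=cv2.contourArea(k)
        z=85 if ar>900 else 19
        print(n,kind,ar,np.round(e[0]),np.round(ray(c,e[0],z)))
        if ar>900:
            ap=cv2.approxPolyDP(k,3,True)[:,0]
            for p in ap: print('   ',p,np.round(ray(c,p,87)))
cr=cv2.resize(a['frame'][165:305,210:400],None,fx=4,fy=4,interpolation=cv2.INTER_CUBIC)
cv2.imwrite('pics/crop0.png',cr)
E
```

```text
top dark 331.5 [325. 252.] [ 424. -133.   19.]
top dark 1127.5 [238. 196.] [588. 139.  85.]
    [226 176] [652. 180.  87.]
    [219 202] [569. 199.  87.]
    [230 213] [534. 164.  87.]
    [253 212] [538.  93.  87.]
    [258 183] [630.  79.  87.]
top dark 2411.5 [329. 200.] [ 577. -141.   85.]
    [306 173] [663. -71.  87.]
    [300 216] [526. -52.  87.]
    [336 226] [ 496. -162.   87.]
    [339 221] [ 511. -171.   87.]
    [353 220] [ 515. -215.   87.]
    [358 181] [ 638. -233.   87.]
scene dark 283.5 [226. 283.] [758. -42.  19.]
scene dark 154.5 [256. 269.] [688.   6.  19.]
scene dark 1981.5 [320. 258.] [607. 151.  85.]
    [330 231] [526. 138.  87.]
    [321 239] [558. 128.  87.]
    [311 234] [558.  99.  87.]
    [289 256] [640.  81.  87.]
    [318 281] [664. 176.  87.]
    [291 263] [654.  94.  87.]
    [290 268] [667.  99.  87.]
    [319 292] [689. 191.  87.]
    [341 270] [611. 211.  87.]
    [343 260] [584. 204.  87.]
    [335 251] [571. 175.  87.]
    [341 240] [536. 174.  87.]
scene dark 4128.0 [227. 204.] [ 584. -141.   85.]
    [266 165] [ 425. -115.   87.]
    [255 166] [ 443. -140.   87.]
    [250 180] [ 490. -127.   87.]
    [237 174] [ 491. -169.   87.]
    [229 182] [ 524. -174.   87.]
    [216 174] [ 519. -220.   87.]
    [214 167] [ 502. -239.   87.]
    [214 176] [ 527. -221.   87.]
    [208 182] [ 552. -225.   87.]
    [198 181] [ 563. -251.   87.]
    [194 175] [ 551. -272.   87.]
    [207 185] [ 562. -221.   87.]
    [186 205] [ 642. -234.   87.]
    [227 238] [673. -84.  87.]
    [192 214] [ 658. -204.   87.]
    [192 220] [ 673. -193.   87.]
    [238 251] [691. -39.  87.]
    [265 220] [579. -26.  87.]
    [264 205] [541. -52.  87.]
    [251 193] [ 525. -102.   87.]
    [255 188] [ 506. -101.   87.]
    [265 189] [496. -76.  87.]
    [272 184] [472. -67.  87.]
    [273 174] [442. -82.  87.]
scene green 383.5 [203. 170.] [ 489. -298.   19.]
scene green 347.0 [272. 143.] [ 303. -170.   19.]
```

View pics/crop0.png

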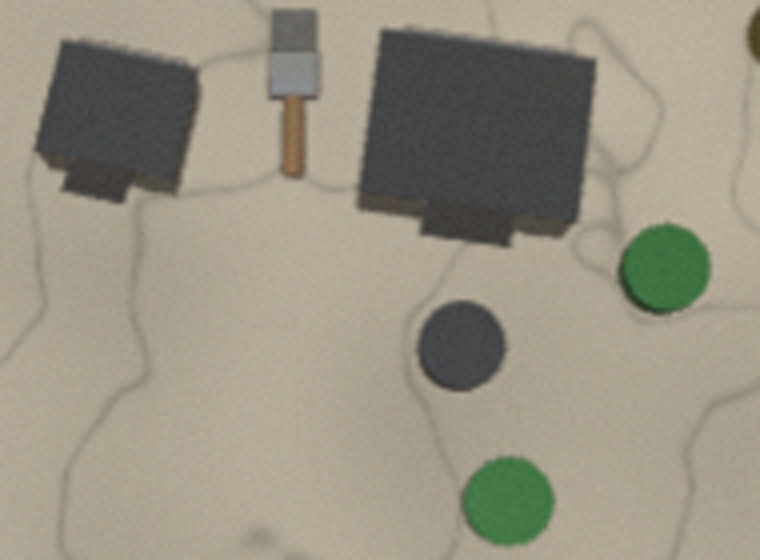

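Crop: the dark steel tin is at (461,345) in the crop, directly in front of the large caddy's lip. The green ones at (665,268) and (508,500) are decoys. To the left (+y) the counter is free. Next I'll fix the poses from lid corners and rim centres.

```bash
python3 - <<'E'
from h import *
a=shot('top');b=shot('scene')
f=lambda p:((p[0]+.5)/4-.5+210,(p[1]+.5)/4-.5+165)
for n,p,z in [('BL',(382,30),87),('BR',(596,60),87),('FR',(578,221),87),('FL',(360,194),87),('tin',(462,343),38),('g1',(667,267),38),('g2',(508,499),38),
  ('lipL',(421,235),103),('lipR',(509,246),103),('brushtip',(292,177),15),('sFL',(36,150),77),('sFR',(178,193),77)]:
    print(n,np.round(ray(a,f(p),z)[:2]))
hsv=cv2.cvtColor(b['frame'],cv2.COLOR_BGR2HSV)
print('scene tin top approx',ray(b,(262,172),38), proj(b,[[424,-133,38]]))
cv2.imwrite('pics/crop1.png',cv2.resize(b['frame'][130:270,175:355],None,fx=4,fy=4,interpolation=cv2.INTER_CUBIC))
E
```

```text
BL [666. -68.]
BR [ 643. -235.]
FR [ 515. -218.]
FL [535. -50.]
tin [ 426. -132.]
g1 [ 487. -296.]
g2 [ 304. -167.]
lipL [501. -96.]
lipR [ 493. -163.]
brushtip [562.   2.]
sFL [570. 202.]
sFR [537.  90.]
scene tin top approx [ 422.24439174 -132.56424415   38.        ] [[261.55935554 172.37266661]]
```

View pics/crop1.png

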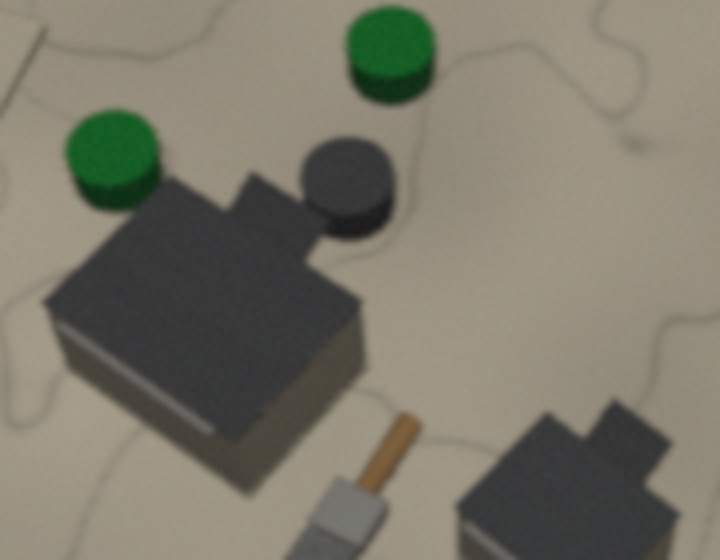

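Scene crop: it agrees, with the tin at (348,185) just beyond the lip at (275,215). Estimates: caddy centre (591,-143), yaw -7.5°, tin (425,-132). I'll move to the tin's -y side with the jaws along x and 40 mm open, to cradle it, then push +y.

Request:
apply_moves(
  commands=[
    {"xyz": [0.035,-0.048,0],"angular": [0,0,-0.08],"gripper": 0.04},
    {"xyz": [0.07,-0.096,0],"angular": [0,0,-0.16],"gripper": 0.04},
    {"xyz": [0.105,-0.144,0],"angular": [0,0,-0.24],"gripper": 0.04},
    {"xyz": [0.14,-0.192,0],"angular": [0,0,-0.32],"gripper": 0.04},
    {"xyz": [0.175,-0.24,0],"angular": [0,0,-0.4],"gripper": 0.04},
    {"xyz": [0.21,-0.288,0],"angular": [0,0,-0.48],"gripper": 0.04},
    {"xyz": [0.245,-0.336,0],"angular": [0,0,-0.56],"gripper": 0.04},
    {"xyz": [0.28,-0.384,0],"angular": [0,0,-0.64],"gripper": 0.04},
  ],
)

```text
clock: 1.3
eef_pos: [423.2, 222.9, 245.7]
ee_rot: [[-0.766, 0.001, 0.643], [-0.643, 0.001, -0.766], [-0.001, -1.0, -0.0]]
contact_force: [1.0, -0.5, 0.4]
finger_gap: 39.6
```

Request:
apply_moves(
  commands=[
    {"xyz": [0,-0.055,0],"angular": [0,0,-0.09],"gripper": 0.04},
    {"xyz": [0,-0.11,0],"angular": [0,0,-0.18],"gripper": 0.04},
    {"xyz": [0,-0.165,0],"angular": [0,0,-0.27],"gripper": 0.04},
    {"xyz": [0,-0.22,0],"angular": [0,0,-0.36],"gripper": 0.04},
    {"xyz": [0,-0.275,0],"angular": [0,0,-0.45],"gripper": 0.04},
    {"xyz": [0,-0.33,0],"angular": [0,0,-0.54],"gripper": 0.04},
    {"xyz": [0,-0.385,0],"angular": [0,0,-0.63],"gripper": 0.04},
    {"xyz": [0,-0.435,0],"angular": [0,0,-0.7],"gripper": 0.04},
  ],
)

```text
clock: 2.3
eef_pos: [422.1, -212.4, 245.6]
ee_rot: [[-1.0, 0.001, -0.002], [0.002, -0.0, -1.0], [-0.001, -1.0, 0.0]]
contact_force: [1.2, 0.6, 0.2]
finger_gap: 40.0
```

Request:
apply_moves(
  commands=[
    {"xyz": [0.001,0,-0.04],"angular": [0,0,0],"gripper": 0.04},
    {"xyz": [0.002,0,-0.08],"angular": [0,0,0],"gripper": 0.04},
    {"xyz": [0.002,0,-0.12],"angular": [0,0,0],"gripper": 0.04},
    {"xyz": [0.002,0,-0.15],"angular": [0,0,0],"gripper": 0.04},
    {"xyz": [0.002,0,-0.18],"angular": [0,0,0],"gripper": 0.04},
    {"xyz": [0.002,0,-0.205],"angular": [0,0,0],"gripper": 0.04},
    {"xyz": [0.002,0,-0.222],"angular": [0,0,0],"gripper": 0.04},
    {"xyz": [0.002,0,-0.222],"angular": [0,0,0],"gripper": 0.04},
  ],
)

```text
clock: 3.3
eef_pos: [423.6, -210.4, 22.4]
ee_rot: [[-1.0, -0.003, 0.001], [-0.001, 0.0, -1.0], [0.003, -1.0, -0.0]]
contact_force: [0.2, 0.7, -0.5]
finger_gap: 40.2
```

```bash
python3 - <<'E'
from h import *
a=shot('top');b=shot('scene')
A=cv2.resize(a['frame'][185:315,270:405],(400,385),interpolation=3)
B=cv2.resize(b['frame'][110:240,180:315],(400,385),interpolation=3)
cv2.imwrite('pics/c2.png',np.hstack([A,B]))
E
```

```text
(no output)
```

View pics/c2.png

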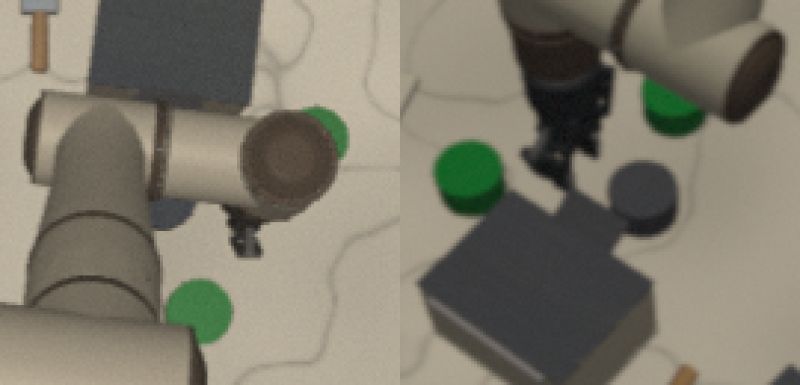

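The view shows the fingers beside the tin on its -y side, clear of the lip and the green tins. Pushing.

Request:
apply_moves(
  commands=[
    {"xyz": [0,0.01,0],"angular": [0,0,0],"gripper": 0.04},
    {"xyz": [0,0.02,0],"angular": [0,0,0],"gripper": 0.04},
    {"xyz": [0,0.028,0],"angular": [0,0,0],"gripper": 0.04},
    {"xyz": [0,0.036,0],"angular": [0,0,0],"gripper": 0.04},
    {"xyz": [0,0.044,0],"angular": [0,0,0],"gripper": 0.04},
    {"xyz": [0,0.052,0],"angular": [0,0,0],"gripper": 0.04},
    {"xyz": [0,0.06,0],"angular": [0,0,0],"gripper": 0.04},
    {"xyz": [0,0.068,0],"angular": [0,0,0],"gripper": 0.04},
  ],
)

```text
clock: 4.4
eef_pos: [424.3, -142.0, 23.4]
ee_rot: [[-1.0, -0.0, 0.001], [-0.001, -0.0, -1.0], [0.0, -1.0, 0.0]]
contact_force: [-0.8, -1.0, 0.8]
finger_gap: 39.8
```

Request:
apply_moves(
  commands=[
    {"xyz": [0,0.01,0],"angular": [0,0,0],"gripper": 0.04},
    {"xyz": [0,0.02,0],"angular": [0,0,0],"gripper": 0.04},
    {"xyz": [0,0.03,0],"angular": [0,0,0],"gripper": 0.04},
    {"xyz": [0,0.04,0],"angular": [0,0,0],"gripper": 0.04},
    {"xyz": [0,0.05,0],"angular": [0,0,0],"gripper": 0.04},
    {"xyz": [0,0.06,0],"angular": [0,0,0],"gripper": 0.04},
    {"xyz": [0,0.07,0],"angular": [0,0,0],"gripper": 0.04},
    {"xyz": [0,0.08,0],"angular": [0,0,0],"gripper": 0.04},
  ],
)

```text
clock: 5.4
eef_pos: [424.2, -61.8, 23.3]
ee_rot: [[-1.0, -0.0, 0.001], [-0.001, -0.0, -1.0], [0.0, -1.0, 0.0]]
contact_force: [-0.9, -1.6, 0.8]
finger_gap: 39.8
```

Request:
apply_moves(
  commands=[
    {"xyz": [0,0.01,0],"angular": [0,0,0],"gripper": 0.04},
    {"xyz": [0,0.02,0],"angular": [0,0,0],"gripper": 0.04},
    {"xyz": [0,0.029,0],"angular": [0,0,0],"gripper": 0.04},
    {"xyz": [0,0.038,0],"angular": [0,0,0],"gripper": 0.04},
    {"xyz": [0,0.046,0],"angular": [0,0,0],"gripper": 0.04},
    {"xyz": [0,0.053,0],"angular": [0,0,0],"gripper": 0.04},
    {"xyz": [0,0.059,0],"angular": [0,0,0],"gripper": 0.04},
    {"xyz": [0,0.062,0],"angular": [0,0,0],"gripper": 0.04},
  ],
)

```text
clock: 6.4
eef_pos: [424.3, -0.1, 23.3]
ee_rot: [[-1.0, -0.0, 0.001], [-0.001, -0.0, -1.0], [0.0, -1.0, 0.0]]
contact_force: [0.2, -1.9, 1.9]
finger_gap: 40.5
```

Request:
apply_moves(
  commands=[
    {"xyz": [0,-0.01,0],"angular": [0,0,0],"gripper": 0.04},
    {"xyz": [0,-0.025,0],"angular": [0,0,0],"gripper": 0.04},
    {"xyz": [0,-0.04,0],"angular": [0,0,0],"gripper": 0.04},
    {"xyz": [-0.01,-0.05,0.03],"angular": [0,0,0],"gripper": 0.02},
    {"xyz": [-0.02,-0.055,0.07],"angular": [0,0,0],"gripper": 0.0},
    {"xyz": [-0.03,-0.06,0.11],"angular": [0,0,0],"gripper": 0.0},
    {"xyz": [-0.04,-0.06,0.15],"angular": [0,0,0],"gripper": 0.0},
    {"xyz": [-0.05,-0.06,0.17],"angular": [0,0,0],"gripper": 0.0},
  ],
)

```text
clock: 7.4
eef_pos: [374.5, -61.4, 195.4]
ee_rot: [[-1.0, 0.004, -0.0], [0.0, 0.001, -1.0], [-0.004, -1.0, -0.001]]
contact_force: [-0.1, -0.1, -0.6]
finger_gap: -0.3
```

```bash
python3 - <<'E'
from h import *
a=shot('top');b=shot('scene')
print(robot.observe()['eef_pos'],robot.observe()['ee_rot'],robot.observe()['qpos'],robot.observe()['contact_force'])
A=cv2.resize(a['frame'][165:315,215:370],(400,387),interpolation=3)
B=cv2.resize(b['frame'][110:260,180:335],(400,387),interpolation=3)
cv2.imwrite('pics/c3.png',np.hstack([A,B]))
E
```

```text
[374.597725   -61.17106907 195.35342096] [[-9.99985390e-01  5.40480305e-03 -9.36292497e-05]
 [ 1.01357311e-04  1.42959440e-03 -9.99998973e-01]
 [-5.40466364e-03 -9.99984372e-01 -1.43012133e-03]] [ 2.72759433e-01  6.60226829e-04 -6.23374139e-01  9.80579709e-05
 -9.41171821e-01 -2.72914446e-01] [ 0.6796299 -0.5305723  0.9061708]
```

View pics/c3.png

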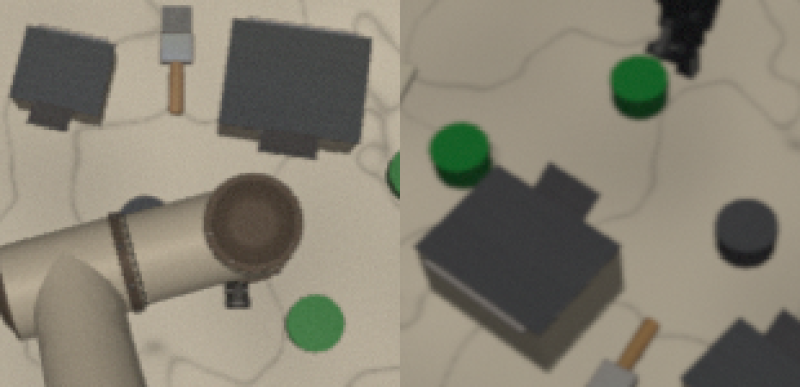

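The view shows the tin at (746,228) in the scene crop, well left of the caddy's front, with everything else in place. Next I'll yaw the jaws along the caddy's y axis (closed), lean 20° (joint 5 range limits more down low), and come in front of the lip.

Request:
apply_moves(
  commands=[
    {"xyz": [0.01,-0.008,0],"angular": [0,0,0.18],"gripper": 0},
    {"xyz": [0.02,-0.016,0],"angular": [0,0,0.36],"gripper": 0},
    {"xyz": [0.03,-0.024,0],"angular": [0,0,0.54],"gripper": 0},
    {"xyz": [0.04,-0.032,0],"angular": [0,0,0.72],"gripper": 0},
    {"xyz": [0.05,-0.04,0],"angular": [0,0,0.9],"gripper": 0},
    {"xyz": [0.06,-0.048,0],"angular": [0,0,1.08],"gripper": 0},
    {"xyz": [0.07,-0.056,0],"angular": [0,0,1.26],"gripper": 0},
    {"xyz": [0.076,-0.063,0],"angular": [0,0,1.44],"gripper": 0},
  ],
)

```text
clock: 8.5
eef_pos: [450.3, -124.5, 191.6]
ee_rot: [[-0.125, -0.003, 0.992], [-0.992, 0.0, -0.125], [0.0, -1.0, -0.003]]
contact_force: [-0.4, 0.3, 0.5]
finger_gap: -0.3
```

Request:
apply_moves(
  commands=[
    {"xyz": [0,0,0],"angular": [-0.008,-0.058,0],"gripper": 0},
    {"xyz": [0,0,0],"angular": [-0.016,-0.116,0],"gripper": 0},
    {"xyz": [0,0,0],"angular": [-0.024,-0.174,0],"gripper": 0},
    {"xyz": [0,0,0],"angular": [-0.032,-0.232,0],"gripper": 0},
    {"xyz": [0,0,0],"angular": [-0.039,-0.29,0],"gripper": 0},
    {"xyz": [0,0,0],"angular": [-0.046,-0.346,0],"gripper": 0},
    {"xyz": [0,0,0],"angular": [-0.046,-0.346,0],"gripper": 0},
    {"xyz": [0,0,0],"angular": [-0.046,-0.346,0],"gripper": 0},
  ],
)

```text
clock: 9.5
eef_pos: [450.6, -123.8, 193.0]
ee_rot: [[-0.13, 0.338, 0.932], [-0.992, -0.045, -0.122], [0.001, -0.94, 0.341]]
contact_force: [-0.1, 0.3, 0.2]
finger_gap: -0.4
```

```bash
python3 - <<'E'
from h import *
b=shot('scene');s=robot.observe()
print(s['clock'],s['eef_pos'],s['qpos'],s['contact_force'])
print('tin',ray(b,(314,196),38))
d=s['eef_pos']-np.array([591,-143,0]);e=np.array([.9914,-.1305,0]);f=np.array([.1305,.9914,0])
print('local',d@e,d@f,d[2])
E
```

```text
9.55 [ 450.95102243 -123.66632639  193.21005823] [ 0.13284559  0.01418168 -0.73685153  0.19158729 -0.4901564   1.15350888] [-0.14401239 -0.77912596  0.17424377]
tin [422.3046208   37.99776423  38.        ]
local -141.36760077417347 0.8910124461830167 193.2100582309838
```

Request:
apply_moves(
  commands=[
    {"xyz": [0,0,-0.02],"angular": [0,0,0],"gripper": 0},
    {"xyz": [0,0,-0.04],"angular": [0,0,0],"gripper": 0},
    {"xyz": [0,0,-0.06],"angular": [0,0,0],"gripper": 0},
    {"xyz": [0,0,-0.08],"angular": [0,0,0],"gripper": 0},
    {"xyz": [0,0,-0.095],"angular": [0,0,0],"gripper": 0},
    {"xyz": [0,0,-0.106],"angular": [0,0,0],"gripper": 0},
    {"xyz": [0,0,-0.106],"angular": [0,0,0],"gripper": 0},
    {"xyz": [0,0,-0.106],"angular": [0,0,0],"gripper": 0},
  ],
)

```text
clock: 10.55
eef_pos: [453.3, -127.5, 99.3]
ee_rot: [[-0.125, 0.324, 0.938], [-0.992, -0.031, -0.122], [-0.011, -0.945, 0.326]]
contact_force: [0.1, 0.7, -0.5]
finger_gap: -0.4
```

```bash
python3 - <<'E'
from h import *
a=shot('top');b=shot('scene');s=robot.observe()
print(s['eef_pos'],s['qpos'],s['contact_force'])
B=cv2.resize(b['frame'][120:240,180:310],(650,600),interpolation=3)
cv2.imwrite('pics/c4.png',B)
E
```

```text
[ 453.01901609 -127.49030294   99.4065477 ] [ 0.08475152  0.18607678 -0.90773455  0.37077876 -0.1606172   1.00178159] [ 0.47472152  0.49330169 -0.08630582]
```

View pics/c4.png

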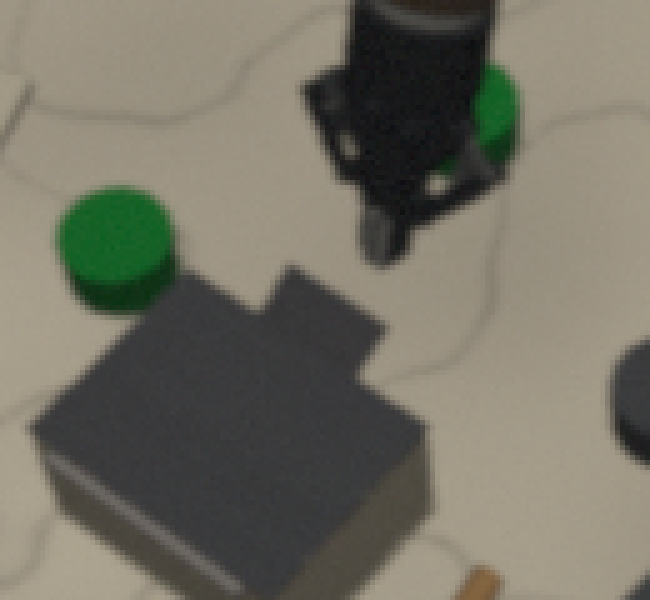

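The view shows the closed fingertips at (380,262), in front of the lip end at (330,300). Joint 5 sits at its limit (-0.16), so the pose wasn't fully reached. A sideways roll of about 12° about the caddy's x axis takes the wrist off that limit.

Request:
apply_moves(
  commands=[
    {"xyz": [0,0,0.01],"angular": [-0.04,-0.006,0],"gripper": 0},
    {"xyz": [0,0,0.01],"angular": [-0.08,-0.012,0],"gripper": 0},
    {"xyz": [0,0,0.01],"angular": [-0.12,-0.018,0],"gripper": 0},
    {"xyz": [0,0,0.01],"angular": [-0.16,-0.024,0],"gripper": 0},
    {"xyz": [0,0,0.005],"angular": [-0.19,-0.03,0],"gripper": 0},
    {"xyz": [0,0,0],"angular": [-0.216,-0.033,0],"gripper": 0},
    {"xyz": [0,0,0],"angular": [-0.216,-0.033,0],"gripper": 0},
    {"xyz": [0,0,0],"angular": [-0.216,-0.033,0],"gripper": 0},
  ],
)

```text
clock: 11.65
eef_pos: [464.5, -119.6, 108.6]
ee_rot: [[-0.139, 0.33, 0.934], [-0.964, -0.26, -0.052], [0.225, -0.908, 0.354]]
contact_force: [-0.2, -0.4, -0.1]
finger_gap: -0.2
```

```bash
cat >> h.py <<'E'
def loc():
    s=robot.observe();d=s['eef_pos']-np.array([591,-143,0]);e=np.array([.9914,-.1305,0]);f=np.array([.1305,.9914,0]);z=np.array([0,0,1.])
    R=s['ee_rot'];B=np.array([e,f,z]);p=B@d;L=B@R
    P=p+14*L[:,1]+11*L[:,2]; h=P-np.array([65,0,85])
    print('t',s['clock'],'q5',s['qpos'][4],'TCP',p.round(1),'P',P.round(1),'a',L[:,1].round(3),'n',L[:,2].round(3),'rad',np.hypot(h[0],h[2]).round(1),'ang',np.degrees(np.arctan2(h[2],-h[0])).round(1),'F',(B@s['contact_force']).round(1),'q',s['qpos'].round(2))
E
python3 -c "
from h import *
loc()"
```

```text
t 11.65 q5 -0.16048430386151213 TCP [-128.5    6.7  108.6] P [-113.2    4.4   99.8] a [ 0.361 -0.214 -0.908] n [0.933 0.07  0.354] rad 178.8 ang 4.7 F [-0.1 -0.4 -0.1] q [-0.32  0.17 -1.07  2.05 -0.16 -0.24]
```

The roll went the wrong way: q4 and q3 both hit limits, with nothing touched. I'll fit a quick kinematic model from logged poses to choose a reachable lean.

```bash
cat > kin.py <<'E'
from h import *
from scipy.optimize import least_squares
from scipy.spatial.transform import Rotation as Ro
Y=lambda t:Ro.from_rotvec([0,t,0]);Z=lambda t:Ro.from_rotvec([0,0,t]);X=lambda t:Ro.from_rotvec([t,0,0])
LO=np.array([-3.14,-1.21,-1.07,-3.16,-2.99,-3.1]);HI=np.array([3.14,2.06,1.41,2.05,-.16,3.1])
def fk(q,k,s4=1,s6=1):
    h,a1,a2,off,d,c,w=k
    R=Z(q[0])*Y(q[1]); p=np.array([0,0,h])+R.apply([0,0,a1])
    R=R*Y(-q[2]); p=p+R.apply([a2,0,c])           # forearm along local x
    R=R*X(s4*q[3]); p=p+R.apply([0,-off,0]); R=R*Y(-q[4]); p=p+R.apply([d,0,w])
    a=R.apply([1,0,0]); R=R*X(s6*q[5])
    M=R.as_matrix(); return p,np.c_[M[:,1],M[:,0],-M[:,2]]*1.0
D=[([1.5996,.38547,.00677,-.0004,-1.19402,-.25861],[142.24,608.09,244.34]),
([.27276,.00066,-.62337,.0001,-.94117,-.27291],[374.6,-61.17,195.35]),
([.132846,.014182,-.736852,.191587,-.490156,1.153509],[450.95,-123.67,193.21]),
([.084752,.186077,-.907735,.370779,-.160617,1.001782],[453.02,-127.49,99.41])]
s=robot.observe();D.append((s['qpos'],s['eef_pos']))
K0=[200,558,424,160,300,0,0]
best=None
for s4 in(1,-1):
    r=least_squares(lambda k:np.concatenate([fk(q,k,s4)[0]-p for q,p in D]+[.02*(k-K0)]),K0)
    if best is None or r.cost<best[0]: best=(r.cost,s4,r.x)
S4,K=best[1],best[2]
E
python3 - <<'E'
from kin import *
print(best)
for q,p in D: print((fk(q,K,S4)[0]-p).round(1))
for s6 in(1,-1): print(s6,fk(s['qpos'],K,S4,s6)[1].round(3))
print(s['ee_rot'].round(3))
E
```

```text
(np.float64(0.3671061112271338), -1, array([ 1.61302160e+02,  5.64678461e+02,  4.21912964e+02,  1.59796716e+02,
        2.84016384e+02, -1.56066844e-01,  7.11541769e-03]))
[-0. -0. -0.]
[ 0.  0. -0.]
[ 0.1 -0.  -0. ]
[-0. -0.  0.]
[-0. -0.  0.]
1 [[-0.896  0.33   0.299]
 [-0.39  -0.26  -0.883]
 [-0.214 -0.908  0.361]]
-1 [[-0.934  0.33  -0.139]
 [ 0.052 -0.26  -0.964]
 [-0.354 -0.908  0.225]]
[[-0.139  0.33   0.934]
 [-0.964 -0.26  -0.052]
 [ 0.225 -0.908  0.354]]
```

```bash
cat >> kin.py <<'E'
def fk2(q):
    p,M=fk(q,K,S4,-1); return p,np.c_[M[:,2],M[:,1],-M[:,0]]
B=np.array([[.9914,-.1305,0],[.1305,.9914,0],[0,0,1.]])
def Rt(L,b,y=0): # lean, sideways roll (tip to +y for b>0), yaw about finger axis
    R0=np.array([[0,0,1],[-1,0,0],[0,-1,0.]])
    return B.T@(X(np.radians(b))*Y(-np.radians(L))).as_matrix()@R0@Y(np.radians(y)).as_matrix()
def ik(P,R,q0,m=.03):
    o=np.array([591,-143,0]); n=R@np.array([0,14,11.]); p=o+B.T@P-n
    f=lambda q:np.r_[(fk2(q)[0]-p)/100,(fk2(q)[1]-R).ravel()]
    r=least_squares(f,np.clip(q0,LO+m+1e-3,HI-m-1e-3),bounds=(LO+m,HI-m))
    return r.x,np.abs(r.fun).max(),p
E
python3 - <<'E'
from kin import *
q0=np.array([.13,.1,-.8,.19,-.4,1.1])
path=[(-120,0,85),(-95,0,82)]
for L in(20,24,28,32):
  for b in(-20,-10,0,10,15,20,25,30):
    out=[]
    for g in ([.13,.1,-.8,.2,-.4,1.1],[.0,.1,-.8,-.6,-.4,1.5],[-.1,.1,-.8,-1.5,-.4,2.2],[-.1,.1,-.8,-2.8,-.4,2.9],[-.1,.1,-.8,1.5,-.4,0]):
      q,e,_=ik(np.array(path[0]),Rt(L,b),g)
      q2,e2,_=ik(np.array(path[1]),Rt(L,b),q)
      if max(e,e2)<.01: out.append((q.round(2),q2.round(2)[[2,4]]))
    if out: print(L,b,out[0],len(out))
E
```

```text
20 10 (array([-0.03,  0.22, -0.63, -0.36, -0.37,  1.75]), array([-0.58, -0.38])) 5
20 15 (array([-0.13,  0.24, -0.55, -0.55, -0.48,  1.97]), array([-0.5 , -0.49])) 5
20 20 (array([-0.22,  0.26, -0.49, -0.68, -0.59,  2.13]), array([-0.44, -0.59])) 5
20 25 (array([-0.31,  0.29, -0.45, -0.78, -0.69,  2.25]), array([-0.4 , -0.69])) 5
20 30 (array([-0.38,  0.32, -0.41, -0.86, -0.79,  2.34]), array([-0.37, -0.79])) 5
24 10 (array([-0.03,  0.21, -0.66, -0.42, -0.29,  1.82]), array([-0.61, -0.3 ])) 5
24 15 (array([-0.15,  0.23, -0.57, -0.63, -0.42,  2.07]), array([-0.52, -0.43])) 5
24 20 (array([-0.25,  0.25, -0.51, -0.77, -0.54,  2.23]), array([-0.47, -0.54])) 5
24 25 (array([-0.33,  0.28, -0.47, -0.87, -0.65,  2.34]), array([-0.42, -0.64])) 5
24 30 (array([-0.41,  0.31, -0.44, -0.94, -0.75,  2.43]), array([-0.39, -0.74])) 5
28 10 (array([-0.04,  0.2 , -0.67, -0.53, -0.22,  1.93]), array([-0.62, -0.23])) 5
28 15 (array([-0.17,  0.22, -0.58, -0.75, -0.37,  2.2 ]), array([-0.53, -0.37])) 5
28 20 (array([-0.28,  0.24, -0.53, -0.88, -0.5 ,  2.35]), array([-0.48, -0.49])) 5
28 25 (array([-0.37,  0.27, -0.49, -0.97, -0.61,  2.46]), array([-0.45, -0.61])) 5
28 30 (array([-0.44,  0.3 , -0.46, -1.03, -0.72,  2.53]), array([-0.42, -0.71])) 5
32 10 (array([-0.09,  0.2 , -0.65, -0.71, -0.19,  2.14]), array([-0.61, -0.19])) 5
32 15 (array([-0.22,  0.22, -0.58, -0.9 , -0.35,  2.38]), array([-0.54, -0.34])) 5
32 20 (array([-0.33,  0.24, -0.54, -1.01, -0.47,  2.51]), array([-0.49, -0.47])) 5
32 25 (array([-0.41,  0.27, -0.51, -1.08, -0.59,  2.6 ]), array([-0.47, -0.58])) 5
32 30 (array([-0.48,  0.3 , -0.49, -1.14, -0.69,  2.65]), array([-0.44, -0.68])) 5
```

Lean 25° with a 14° sideways roll (tip to +y) is well inside all joint ranges. Now computing the waypoints and the lifting arc.

```bash
cat > plan.py <<'E'
from kin import *
R=Rt(25,14)
o=np.array([591,-143,0]); n=R@np.array([0,14,11.])
tcp=lambda P:o+B.T@np.array(P,float)-n
arc=lambda g,r=150:(65-r*np.cos(np.radians(g)),0,85+r*np.sin(np.radians(g)))
E
python3 - <<'E'
from plan import *
s=robot.observe(); print(Ro.from_matrix(R@s['ee_rot'].T).as_rotvec().round(3), s['eef_pos'].round(1))
q=np.array([.0,.1,-.7,-.5,-.4,2.0])
for P in[(-125,0,190),(-120,0,83),(-88,0,82)]+[arc(g) for g in(-1,27,54,81,108)]:
    q,e,p=ik(np.array(P),R,q); print(np.round(P),p.round(1),q.round(2),round(e,4))
for g0 in(-1,27,54,81):
    print(g0,[list((tcp(arc(g0+27*i/8))-tcp(arc(g0))).round(0)) for i in range(1,9)])
E
```

```text
[ 0.458 -0.129  0.012] [ 464.5 -119.6  108.6]
[-125    0  190] [ 451.1 -126.5  197.8] [-0.07  0.02 -0.55 -0.37 -0.57  1.73] 0.0
[-120    0   83] [ 456.  -127.2   90.8] [-0.13  0.23 -0.58 -0.63 -0.38  2.06] 0.0
[-88   0  82] [ 487.8 -131.4   89.8] [-0.13  0.27 -0.53 -0.61 -0.39  2.03] 0.0
[-85.   0.  82.] [ 490.8 -131.8   90.2] [-0.12  0.27 -0.52 -0.61 -0.39  2.03] 0.0
[-69.   0. 153.] [ 506.9 -133.9  160.9] [-0.09  0.17 -0.47 -0.43 -0.51  1.81] 0.0
[-23.   0. 206.] [ 552.  -139.8  214.2] [-0.08  0.17 -0.34 -0.34 -0.63  1.7 ] 0.0
[ 42.   0. 233.] [ 616.2 -148.3  241. ] [-0.08  0.25 -0.17 -0.31 -0.71  1.66] 0.0
[111.   0. 228.] [ 685.4 -157.4  235.5] [-0.09  0.37 -0.02 -0.3  -0.75  1.65] 0.0
-1 [[np.float64(0.0), np.float64(-0.0), np.float64(9.0)], [np.float64(1.0), np.float64(-0.0), np.float64(18.0)], [np.float64(2.0), np.float64(-0.0), np.float64(26.0)], [np.float64(4.0), np.float64(-0.0), np.float64(35.0)], [np.float64(6.0), np.float64(-1.0), np.float64(44.0)], [np.float64(8.0), np.float64(-1.0), np.float64(52.0)], [np.float64(11.0), np.float64(-2.0), np.float64(60.0)], [np.float64(
[... 688 characters left out ...]
at64(-4.0), np.float64(17.0)], [np.float64(39.0), np.float64(-5.0), np.float64(20.0)], [np.float64(47.0), np.float64(-6.0), np.float64(23.0)], [np.float64(56.0), np.float64(-7.0), np.float64(25.0)], [np.float64(64.0), np.float64(-8.0), np.float64(27.0)]]
81 [[np.float64(9.0), np.float64(-1.0), np.float64(1.0)], [np.float64(17.0), np.float64(-2.0), np.float64(2.0)], [np.float64(26.0), np.float64(-3.0), np.float64(2.0)], [np.float64(35.0), np.float64(-5.0), np.float64(1.0)], [np.float64(44.0), np.float64(-6.0), np.float64(0.0)], [np.float64(52.0), np.float64(-7.0), np.float64(-1.0)], [np.float64(61.0), np.float64(-8.0), np.float64(-3.0)], [np.float64(69.0), np.float64(-9.0), np.float64(-5.0)]]
```

Request:
apply_moves(
  commands=[
    {"xyz": [-0.005,0,0.02],"angular": [0,0,0],"gripper": 0},
    {"xyz": [-0.01,0,0.04],"angular": [0,0,0],"gripper": 0},
    {"xyz": [-0.013,0,0.06],"angular": [0,0,0],"gripper": 0},
    {"xyz": [-0.013,0,0.08],"angular": [0,0,0],"gripper": 0},
    {"xyz": [-0.013,0,0.1],"angular": [0,0,0],"gripper": 0},
    {"xyz": [-0.013,0,0.12],"angular": [0,0,0],"gripper": 0},
    {"xyz": [-0.013,0,0.13],"angular": [0,0,0],"gripper": 0},
    {"xyz": [-0.013,0,0.13],"angular": [0,0,0],"gripper": 0},
  ],
)

```text
clock: 12.65
eef_pos: [452.1, -118.3, 239.3]
ee_rot: [[-0.137, 0.332, 0.933], [-0.965, -0.259, -0.049], [0.225, -0.907, 0.356]]
contact_force: [0.0, -0.6, -0.2]
finger_gap: 0.3
```

```bash
python3 - <<'E'
from plan import *
loc();s=robot.observe(); print(Ro.from_matrix(R@s['ee_rot'].T).as_rotvec().round(3), (np.array([451,-126.5,197.8])-s['eef_pos']).round(1))
E
```

```text
t 12.65 q5 -0.6117650110882548 TCP [-140.9    6.4  239.3] P [-125.6    4.2  230.5] a [ 0.363 -0.213 -0.907] n [0.932 0.073 0.356] rad 239.8 ang 37.4 F [ 0.1 -0.6 -0.2] q [ 0.25 -0.05 -0.83  0.62 -0.61  0.75]
[ 0.458 -0.126  0.009] [ -1.1  -8.2 -41.5]
```

Request:
apply_moves(
  commands=[
    {"xyz": [0,-0.001,-0.006],"angular": [0.065,-0.018,0.001],"gripper": 0},
    {"xyz": [0,-0.002,-0.012],"angular": [0.13,-0.036,0.002],"gripper": 0},
    {"xyz": [0,-0.004,-0.018],"angular": [0.195,-0.054,0.004],"gripper": 0},
    {"xyz": [0,-0.005,-0.024],"angular": [0.26,-0.072,0.005],"gripper": 0},
    {"xyz": [-0.001,-0.006,-0.03],"angular": [0.325,-0.09,0.006],"gripper": 0},
    {"xyz": [-0.001,-0.007,-0.036],"angular": [0.39,-0.108,0.008],"gripper": 0},
    {"xyz": [-0.001,-0.008,-0.041],"angular": [0.458,-0.126,0.009],"gripper": 0},
    {"xyz": [-0.001,-0.008,-0.041],"angular": [0.458,-0.126,0.009],"gripper": 0},
  ],
)

```text
clock: 13.65
eef_pos: [450.3, -128.5, 196.5]
ee_rot: [[-0.133, 0.444, 0.886], [-0.961, 0.16, -0.225], [-0.241, -0.882, 0.405]]
contact_force: [0.0, 0.1, 0.7]
finger_gap: 0.1
```

Request:
apply_moves(
  commands=[
    {"xyz": [0.001,0,-0.018],"angular": [0,0,0],"gripper": 0},
    {"xyz": [0.002,0,-0.036],"angular": [0,0,0],"gripper": 0},
    {"xyz": [0.003,0,-0.054],"angular": [0,0,0],"gripper": 0},
    {"xyz": [0.004,0,-0.072],"angular": [0,0,0],"gripper": 0},
    {"xyz": [0.005,0,-0.09],"angular": [0,0,0],"gripper": 0},
    {"xyz": [0.005,0,-0.1],"angular": [0,0,0],"gripper": 0},
    {"xyz": [0.005,0,-0.107],"angular": [0,0,0],"gripper": 0},
    {"xyz": [0.005,0,-0.107],"angular": [0,0,0],"gripper": 0},
  ],
)

```text
clock: 14.65
eef_pos: [455.1, -126.7, 90.0]
ee_rot: [[-0.129, 0.444, 0.887], [-0.962, 0.162, -0.221], [-0.241, -0.881, 0.406]]
contact_force: [-0.7, 0.2, 0.4]
finger_gap: -0.1
```

```bash
python3 - <<'E'
from plan import *
loc();s=robot.observe(); print((tcp(arc(-1))-s['eef_pos']).round(1))
b=shot('scene')
cv2.imwrite('pics/c5.png',cv2.resize(b['frame'][120:240,180:310],(650,600),interpolation=3))
E
```

```text
t 14.65 q5 -0.37872777028109217 TCP [-136.8   -1.6   90. ] P [-121.     0.3   82.1] a [ 0.419  0.218 -0.881] n [ 0.908 -0.103  0.406] rad 186.0 ang -0.9 F [-0.7  0.1  0.4] q [-0.13  0.23 -0.59 -0.63 -0.38  2.05]
[35.6 -5.   0.2]
```

View pics/c5.png

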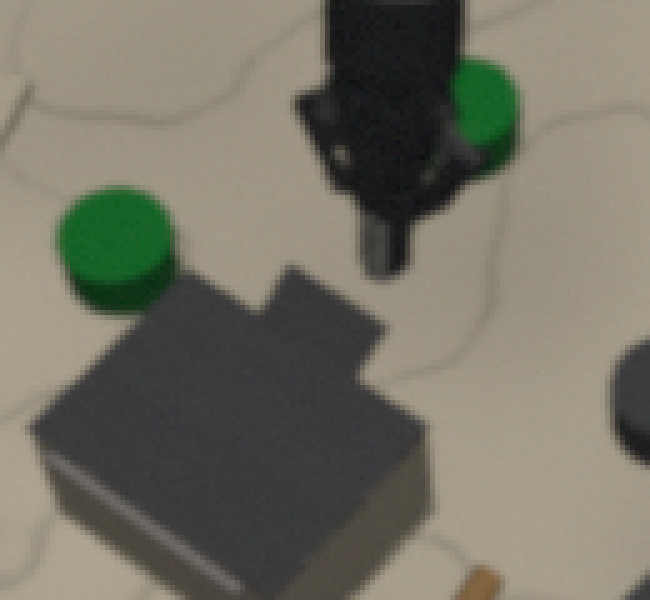

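The view shows the tips at (385,278), ahead of the lip's end edge (290–385, 268–325) and below it. Moving in under the lip now.

Request:
apply_moves(
  commands=[
    {"xyz": [0.006,-0.001,0],"angular": [0,0,0],"gripper": 0},
    {"xyz": [0.012,-0.002,0],"angular": [0,0,0],"gripper": 0},
    {"xyz": [0.017,-0.002,0],"angular": [0,0,0],"gripper": 0},
    {"xyz": [0.022,-0.003,0],"angular": [0,0,0],"gripper": 0},
    {"xyz": [0.026,-0.004,0],"angular": [0,0,0],"gripper": 0},
    {"xyz": [0.029,-0.004,0],"angular": [0,0,0],"gripper": 0},
    {"xyz": [0.031,-0.004,0],"angular": [0,0,0],"gripper": 0},
    {"xyz": [0.031,-0.004,0],"angular": [0,0,0],"gripper": 0},
  ],
)

```text
clock: 15.7
eef_pos: [486.8, -130.6, 90.6]
ee_rot: [[-0.129, 0.446, 0.886], [-0.962, 0.162, -0.221], [-0.242, -0.88, 0.408]]
contact_force: [0.1, -0.4, -0.3]
finger_gap: 0.2
```

```bash
python3 - <<'E'
from plan import *
loc();s=robot.observe(); b=shot('scene')
print(proj(b,[[461,-124.5,77.7],s['eef_pos']+14*s['ee_rot'][:,1]]))
E
```

```text
t 15.7 q5 -0.3889245017259892 TCP [-104.9   -1.4   90.6] P [-89.    0.6  82.7] a [ 0.421  0.219 -0.88 ] n [ 0.907 -0.104  0.408] rad 154.0 ang -0.8 F [ 0.2 -0.4 -0.3] q [-0.12  0.27 -0.53 -0.6  -0.39  2.02]
[[256.52674503 174.72326407]
 [249.29086396 182.34704512]]
```

No contact yet, and the tip projection agrees with the picture. Start lifting along the arc.

Request:
apply_moves(
  commands=[
    {"xyz": [0.002,0,0.009],"angular": [0,0,0],"gripper": 0},
    {"xyz": [0.004,-0.001,0.018],"angular": [0,0,0],"gripper": 0},
    {"xyz": [0.006,-0.001,0.026],"angular": [0,0,0],"gripper": 0},
    {"xyz": [0.008,-0.001,0.035],"angular": [0,0,0],"gripper": 0},
    {"xyz": [0.01,-0.002,0.044],"angular": [0,0,0],"gripper": 0},
    {"xyz": [0.012,-0.002,0.052],"angular": [0,0,0],"gripper": 0},
    {"xyz": [0.015,-0.002,0.06],"angular": [0,0,0],"gripper": 0},
    {"xyz": [0.018,-0.003,0.068],"angular": [0,0,0],"gripper": 0},
  ],
)

```text
clock: 16.75
eef_pos: [505.6, -133.9, 159.5]
ee_rot: [[-0.128, 0.447, 0.885], [-0.962, 0.161, -0.221], [-0.242, -0.88, 0.409]]
contact_force: [-1.5, 0.1, -1.5]
finger_gap: 0.2
```

```bash
python3 - <<'E'
from plan import *
loc()
b=shot('scene')
cv2.imwrite('pics/c6.png',cv2.resize(b['frame'][100:260,170:340],(637,600),interpolation=3))
E
```

```text
t 16.75 q5 -0.5047684688433746 TCP [-85.8  -2.1 159.5] P [-69.9  -0.2 151.7] a [ 0.422  0.218 -0.88 ] n [ 0.907 -0.104  0.409] rad 150.5 ang 26.3 F [-1.5 -0.1 -1.5] q [-0.09  0.17 -0.48 -0.43 -0.5   1.8 ]
```

View pics/c6.png

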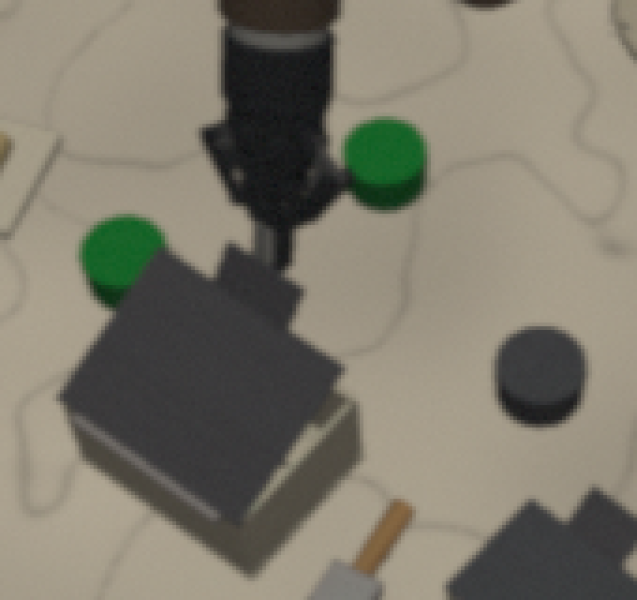

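The lid is lifted (front corner at (343,372), wall and gap visible below it), the fingertips are under the lip at (270,262), and the force is about 2 N. Continue the arc.

Request:
apply_moves(
  commands=[
    {"xyz": [0.004,-0.001,0.008],"angular": [0,0,0],"gripper": 0},
    {"xyz": [0.009,-0.001,0.015],"angular": [0,0,0],"gripper": 0},
    {"xyz": [0.014,-0.002,0.022],"angular": [0,0,0],"gripper": 0},
    {"xyz": [0.019,-0.003,0.029],"angular": [0,0,0],"gripper": 0},
    {"xyz": [0.025,-0.003,0.036],"angular": [0,0,0],"gripper": 0},
    {"xyz": [0.032,-0.004,0.042],"angular": [0,0,0],"gripper": 0},
    {"xyz": [0.038,-0.005,0.048],"angular": [0,0,0],"gripper": 0},
    {"xyz": [0.045,-0.006,0.053],"angular": [0,0,0],"gripper": 0},
  ],
)

```text
clock: 17.8
eef_pos: [550.3, -139.7, 212.1]
ee_rot: [[-0.129, 0.446, 0.886], [-0.962, 0.162, -0.221], [-0.242, -0.88, 0.408]]
contact_force: [-0.7, 0.4, 0.1]
finger_gap: -0.0
```

Request:
apply_moves(
  commands=[
    {"xyz": [0.007,-0.001,0.005],"angular": [0,0,0],"gripper": 0},
    {"xyz": [0.015,-0.002,0.01],"angular": [0,0,0],"gripper": 0},
    {"xyz": [0.023,-0.003,0.014],"angular": [0,0,0],"gripper": 0},
    {"xyz": [0.031,-0.004,0.017],"angular": [0,0,0],"gripper": 0},
    {"xyz": [0.039,-0.005,0.02],"angular": [0,0,0],"gripper": 0},
    {"xyz": [0.047,-0.006,0.023],"angular": [0,0,0],"gripper": 0},
    {"xyz": [0.056,-0.007,0.025],"angular": [0,0,0],"gripper": 0},
    {"xyz": [0.064,-0.008,0.027],"angular": [0,0,0],"gripper": 0},
  ],
)

```text
clock: 18.8
eef_pos: [614.5, -147.8, 238.7]
ee_rot: [[-0.129, 0.446, 0.886], [-0.962, 0.162, -0.221], [-0.242, -0.88, 0.408]]
contact_force: [0.2, -0.2, -0.7]
finger_gap: -0.1
```

```bash
python3 - <<'E'
from plan import *
loc()
b=shot('scene')
cv2.imwrite('pics/c7.png',cv2.resize(b['frame'][100:260,170:340],(637,600),interpolation=3))
E
```

```text
t 18.8 q5 -0.71097030240927 TCP [ 23.9  -1.7 238.7] P [ 39.7   0.3 230.8] a [ 0.421  0.219 -0.88 ] n [ 0.907 -0.104  0.408] rad 148.0 ang 80.2 F [ 0.2 -0.2 -0.7] q [-0.08  0.25 -0.18 -0.31 -0.71  1.66]
```

View pics/c7.png

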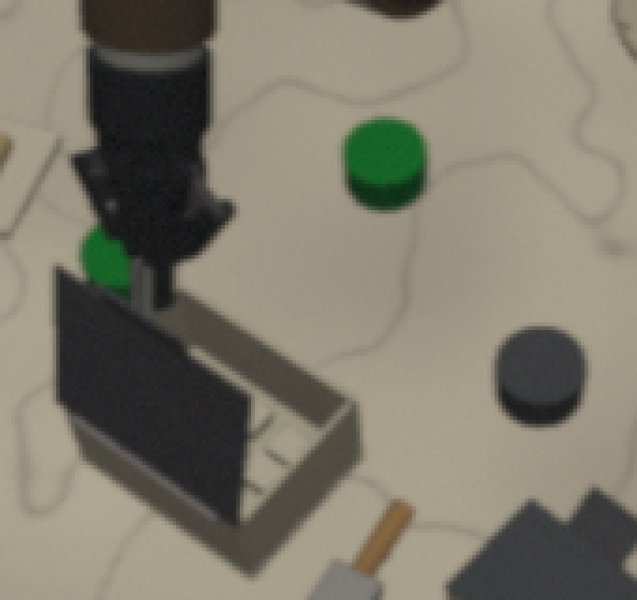

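The lid is nearly upright with the fingers on its inner face at (155,300), and the caddy hasn't moved. Push past upright slowly, then withdraw.

Request:
apply_moves(
  commands=[
    {"xyz": [0.008,-0.001,0.001],"angular": [0,0,0],"gripper": 0},
    {"xyz": [0.016,-0.002,0.002],"angular": [0,0,0],"gripper": 0},
    {"xyz": [0.024,-0.003,0.002],"angular": [0,0,0],"gripper": 0},
    {"xyz": [0.032,-0.004,0.001],"angular": [0,0,0],"gripper": 0},
    {"xyz": [0.04,-0.005,0],"angular": [0,0,0],"gripper": 0},
    {"xyz": [0.048,-0.006,-0.001],"angular": [0,0,0],"gripper": 0},
    {"xyz": [0.056,-0.007,-0.002],"angular": [0,0,0],"gripper": 0},
    {"xyz": [0.064,-0.008,-0.003],"angular": [0,0,0],"gripper": 0},
  ],
)

```text
clock: 19.85
eef_pos: [678.3, -155.7, 235.4]
ee_rot: [[-0.129, 0.446, 0.886], [-0.962, 0.162, -0.221], [-0.242, -0.88, 0.408]]
contact_force: [0.2, 0.2, -0.3]
finger_gap: -0.0
```

Request:
apply_moves(
  commands=[
    {"xyz": [-0.01,0.001,0.003],"angular": [0,0,0],"gripper": 0},
    {"xyz": [-0.025,0.003,0.01],"angular": [0,0,0],"gripper": 0},
    {"xyz": [-0.05,0.006,0.02],"angular": [0,0,0],"gripper": 0},
    {"xyz": [-0.08,0.01,0.04],"angular": [0,0,0],"gripper": 0},
    {"xyz": [-0.12,0.015,0.06],"angular": [0,0,0],"gripper": 0},
    {"xyz": [-0.16,0.02,0.08],"angular": [0,0,0],"gripper": 0},
    {"xyz": [-0.2,0.025,0.09],"angular": [0,0,0],"gripper": 0},
    {"xyz": [-0.23,0.03,0.1],"angular": [0,0,0],"gripper": 0},
  ],
)

```text
clock: 20.85
eef_pos: [444.9, -125.5, 336.9]
ee_rot: [[-0.128, 0.448, 0.885], [-0.962, 0.162, -0.221], [-0.242, -0.879, 0.41]]
contact_force: [0.0, -0.0, 0.1]
finger_gap: 0.2
```

```bash
python3 - <<'E'
from plan import *
loc()
a=shot('top');b=shot('scene')
cv2.imwrite('pics/c8.png',np.hstack([cv2.resize(a['frame'][90:310,110:470],(400,245),interpolation=3),cv2.resize(b['frame'][100:260,150:410],(398,245),interpolation=3)]))
E
```

```text
t 20.85 q5 -0.8895586062084625 TCP [-147.1   -1.7  336.9] P [-1.312e+02  2.000e-01  3.291e+02] a [ 0.423  0.219 -0.879] n [ 0.906 -0.104  0.41 ] rad 313.2 ang 51.2 F [ 0.  -0.   0.1] q [-0.05 -0.13 -0.37 -0.24 -0.89  1.54]
```

View pics/c8.png

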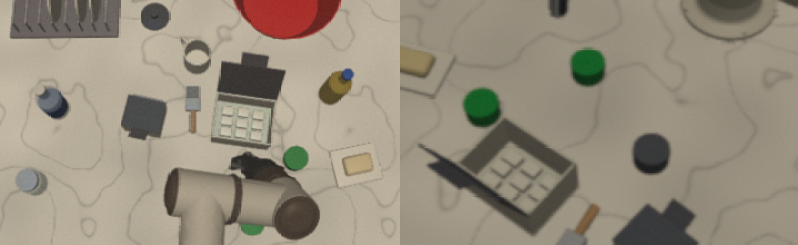

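The lid is open and leaning back on its stop (top view (250,80)), the tablets are visible, the tin is at (651,150) in the right half, the small caddy is shut, and the rest is undisturbed. The robot touches nothing, so I'm handing in.

```bash
python3 -c "
from h import *
c=shot('scene')
h=cv2.cvtColor(c['frame'],cv2.COLOR_BGR2HSV);m=((h[...,2]<90)&(h[...,1]<110)).astype(np.uint8);m[:,:295]=0;m[:,335:]=0;m[:175]=0;m[220:]=0
k=max(cv2.findContours(m,0,1)[0],key=cv2.contourArea);print('tin',ray(c,cv2.minAreaRect(k)[0],19))
print(robot.hand_in())"
```

```text
tin [425.26516596  38.68369718  19.        ]
the job is handed in; nothing more can be done
None
```

The job is handed in: the tin is clear of the caddy's front, and the larger caddy's lid is open and staying open by itself.

- **Tin:** I slid it about 170 mm in +y with the slightly open fingertips. It now stands at about (425, 39), roughly 37 mm beyond the edge of the caddy's front.
- **Lid:** I pushed it up by its lip with the closed fingertips, leaning 25° with a 14° sideways roll, and on past upright. Wrist forces read after each lifting call were about 2 N at most.
- **Last checks:** At about 21 s the final pictures show the lid leaning back, the small caddy shut, and everything else in its place by eye. The arm was well clear and read no contact force.
- **What went wrong:** My first two approach poses in front of the lip were cut short by joint limits. Nothing was touched, and I corrected this with a fitted arm model.

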